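# Swing the desk lamp over the cactus and switch it on

## Robot

A 6-joint arm with a two-finger parallel gripper is mounted at the origin on the work surface. World frame = base frame: x ahead of the robot, y to its left, z up, the work surface at z = 0. Lengths are in m, angles in degrees, forces in N, time in s.
With the tool pointing down it reaches from about 0.4 to 0.925 m from the base axis. Payload 3.4 kg.
Tool frame: the origin (TCP) lies at the centre of the arm's flange, where the gripper is bolted on; the fingertips stand 173 mm ahead of it and the grasp point (between the pads) lies 155 mm ahead of it; z points along the fingers, y is the line along which they close (so a half turn about z gives the same grasp; the last joint's range is limited). The gripper opens to 85 mm and grips with 20 to 120 N. Pads are 22 mm wide; open, the fingers measure 114 mm over their backs; the gripper's body (76 mm by 85 mm) begins 54 mm behind the grasp point. The pads swing forward as they close: fully open they stand 13 mm farther back than shut.
Start: joints at [70.388, 17.578, 86.31, -0, 76.112, -4.211], TCP at [0.153, 0.554, 0.405] pointing down, gripper open.
Joint ranges: [-179.03, 179.03], [-60, 130.46], [8.19, 133.38], [-81.62, 261.62], [5.75, 156.47], [-153.77, 153.77]. Speed limits (degrees/s): [147.25, 147.25, 180, 180, 180, 180].

## Interface

Orientations are given as [roll, pitch, yaw] about the fixed x, y, z axes, in that order (R = Rz(yaw) Ry(pitch) Rx(roll)).
In Python, from plant import sensors, viewer, workorder gives the robot as it stands.
- The arm moves only by the tool jog_arm, never from a script. Its argument "commands" is a list of rows, each a list of 5 numbers: the shift along the tool's x, y, z normalised to -1 to 1, where 1 is 0.75 m, then the turn about the tool's z normalised to -1 to 1, where 1 is 180 degrees, then the closure, from -1 (fully open) to 1 (shut). In form: [[dx, dy, dz, yaw, hand], ...]. A call has 1 to 12 rows; each row is the pose to reach, as a shift and turn from the pose commanded when the call began, along the tool's axes at that moment, turning the shorter way round; what a row does not reach only later rows make up. A row lasts 1/10 s, in which the tool goes at most 50 mm and 8.59 degrees, less where a joint would pass 70% of its speed; a pose out of reach is approached as far as the arm can. A call with a number of a shift or a turn outside -1 to 1 is refused whole. A call with a gripper value outside its range is refused whole. The fingers move at their own pace and stop on an object; "newtons" is the grip in N (left out, the last holds). Time passes only in rows, so rows that repeat a pose let the fingers close. It gives the time, the measured TCP pose, the force, the opening and the grip force at its end, in the units of the state.
- sensors.get_obs(): the state, without advancing time (a new reading comes with each control period).
- viewer.grab_frame(name): name is "scene" or "top" or "wrist"; returns the picture (420x560x3 uint8, red, green, blue); there is no depth.
- viewer.camera_model(name): a dict with "K" (3x3 intrinsics, pixels), "D" ([k1, k2, p1, p2, k3] as OpenCV has them; the pictures are not rectified), "rvec" (rotation vector, rad) and "tvec" (3), from world to camera coordinates, as OpenCV has them; the wrist camera has in their place "T_tool_cam" (4x4, takes a point from camera to tool coordinates, whose origin is the TCP and whose axes are the flange's). Camera axes: x right, y down, z forward; pixel columns grow to the right and rows downward; lengths in m; the calibration is good to about 2 mm. A picture is of the moment at which its call begins: read the wrist's pose just before it. camera_model takes no time and is no camera call.
- workorder.hand_in(): hands the job in; it is judged then, once.
The state is a dict: "time": time; "joint_positions": joint angles; "qd": joint speeds; "effort": joint torques, N m; "tcp_pos": TCP position; "orientation": TCP orientation; "wrist_force": force on the tool from outside, world axes, zero at the start; "moment": the same for the moment, N m; "width": opening from 0.0 (shut) to 1.0 (fully open); "grasp_force": force on a finger pad.
Only numpy, scipy, OpenCV 4.12 (cv2) and the standard library are available. Lean on these libraries where they do the work, as an engineer would, in place of code of your own. Each camera call takes 0.05 s, during which the arm holds its last target. There are 200 camera calls.

## Task

With a closed fingertip, gently push the desk lamp's arm round, without gripping it, until the lamp's round head is straight above the little potted cactus and stays there. Then press the wireless lamp switch on the desk all the way down with a fingertip and let it go. Leave the cactus, the mug, the pen cup and the notebooks where they stand.

Things in the scene. Friction and masses are not known exactly. Their poses are not given: they have to be found in the camera images.
- lamp: Desk lamp, fixed to the desk: round grey foot (140 mm across, 16 mm high) with an upright metal post (18 mm thick). Origin: centre of the underside of the foot, on the post's axis, at desk level. Its turning arm is carried by the post (hub 30 mm across, top 232 mm above the desk; no part of the lamp is higher than 235 mm); the lamp is turned up to about 17 degrees either way.
- lamp_arm (a joint): Turn of the lamp's arm about the post's vertical axis, rad, growing counter-clockwise seen from above, range -1.8 to 1.8. At 0 the arm points along the lamp's own -x. The joint has dry friction of about 0.2 N m (some 2 N at the middle of the arm) and no spring: the arm stays where it is left.
- lamp_head (a point): Centre of the underside of the lamp's round head, 200 mm from the post's axis, 204 mm above the desk. The head is a flat grey cone, 90 mm across, 30 mm high, at the end of the arm.
- lamp_spoke (a point): A point on the centre line of the bare part of the lamp's arm, 110 mm from the post's axis, 214 mm above the desk: a good place to push. The arm is a level square metal bar 14 mm wide and 14 mm high, bare from 15 to 155 mm from the post's axis. Its x axis lies along the arm, pointing from the head to the post.
- switch (a joint): Travel of the switch's button, m: 0 up, 0.006 fully down. A spring brings it up again; it takes about 4 N to press it fully.
- switch_top (a point): Centre of the top face of the button (36 mm across, white) 18 mm above the desk, on the round black switch housing (52 mm across, 12 mm high) fixed to the desk near the robot's right; the button goes straight down 6 mm.
- cactus: Small cactus in a round clay pot, loose, 0.3 kg: pot 72 mm across at the rim and 66 mm high, cactus column with two short side arms, 144 mm high in all, within 40 mm of its axis. Origin: centre of the underside. It stands about 200 mm from the lamp's post, so the lamp's head can swing over it with 60 mm to spare.
- mug: White mug, loose, 74 mm across with a handle, 92 mm high, standing on the lamp's circle too. Origin: centre of the underside. To be left alone.
- pen_cup: Grey pen cup with pens, loose, 66 mm across, 150 mm high with the pens, standing on the lamp's circle too. Origin: centre of the underside. To be left alone.
- notebooks: Two notebooks lying one on the other, 150 x 210 x 32 mm, at the robot's left. Origin: centre of the underside. To be left alone.

How it is judged (in metres and radians):
On the way, in this order (a step that is already met when the one before it is completed fails the run):
1. the lamp's head is above the cactus and at rest (horizontal distance between lamp_head and cactus below 0.03 m and velocity of joint lamp_arm between -0.03 and 0.03 rad/s and contact force between anything else and lamp below 0.2 N), for 0.3 s.
2. then the switch is pressed fully down with the lamp over the cactus (value of joint switch above 0.0045 m and horizontal distance between lamp_head and cactus below 0.03 m), for 0.02 s.
At the end, for the whole second after the job is handed in: The centre of the lamp's head is within 30 mm, seen from above, of the cactus's axis and at rest; the switch has been pressed after that and is up again; the cactus stands upright, and it, the mug, the pen cup and the notebooks are within 20 mm of where they were (horizontal distance between lamp_head and cactus below 0.03 m and velocity of joint lamp_arm between -0.03 and 0.03 rad/s and value of joint switch below 0.0015 m and angle between cactus's own z axis and vertical below 0.1 rad and distance of each of cactus, mug, pen_cup, notebooks from where it was at the start of the episode below 0.02 m); the robot touches nothing.
It fails at once if the lamp is gripped or shoved hard (more than 15 N from the fingers) (contact force between the fingers and lamp above 15 N).
It fails at once if the cactus is moved, lifted or tipped (distance of cactus from where it was at the start of the episode above 0.02 m or angle between cactus's own z axis and vertical above 0.2 rad).
It fails at once if the mug, the pen cup or the notebooks are moved or lifted (distance of any of mug, pen_cup, notebooks from where it was at the start of the episode above 0.02 m).
It also fails if it takes over 58 s, if anything falls off the work surface, if the arm or the gripper's body presses on something with over 40 N, if the wrist force passes 120 N, or if a joint passes its speed limit or range.

## Working session

There is one attempt and no reset: what is moved stays moved. The work goes in short steps, Python scripts to look and compute and a tool call to move; the robot and the scene stay as the last step left them, time stands still between calls to the robot, and variables do not carry over. Pictures are saved under pics/ and viewed, at most 10 in all, crops included, and the job is handed in when it is done.

Besides the shell and the picture viewer there is one more tool, called after "Call:" as a command line: name --pt "numbers of a row" for each row, then --argument value for the rest. jog_arm: Moves the arm, as the interface text tells. Its arguments: {"type":"object","properties":{"commands":{"type":"array","items":{"type":"array","items":{"type":"number"}}},"newtons":{"type":"number"}},"required":["commands"]}

```bash
mkdir -p pics; python3 - <<'E'
from plant import sensors, viewer
import cv2,numpy as np
o=sensors.get_obs();print({k:np.round(v,3).tolist() for k,v in o.items()})
for n in("top","scene"):
    cv2.imwrite(f"pics/{n}0.png",viewer.grab_frame(n)[:,:,::-1])
    print(viewer.camera_model(n))
E
```

```text
{'time': 0.0, 'joint_positions': [70.389, 17.622, 86.382, -0.0, 76.11, -4.21], 'qd': [-0.011, -0.045, -0.058, 0.075, -0.077, 0.105], 'effort': [0.001, -45.755, -25.192, -0.0, 0.013, 0.0], 'tcp_pos': [0.153, 0.554, 0.404], 'orientation': [-179.886, -0.008, 164.599], 'wrist_force': [0.226, -0.146, -0.029], 'moment': [-0.051, -0.055, 0.04], 'grasp_force': 0.0, 'width': 1.001}
{'K': array([[473.6092712 ,   0.        , 281.80639925],
       [  0.        , 473.6092712 , 207.51384962],
       [  0.        ,   0.        ,   1.        ]]), 'D': array([-0.06123712,  0.        ,  0.        ,  0.        ,  0.        ]), 'rvec': array([ 2.18233885, -2.15091489,  0.09530375]), 'tvec': array([0.02792833, 0.48422242, 1.16567214])}
{'K': array([[461.58519046,   0.        , 285.17923346],
       [  0.        , 461.58519046, 213.07397039],
       [  0.        ,   0.        ,   1.        ]]), 'D': array([-0.03195492,  0.        ,  0.        ,  0.        ,  0.        ]), 'rvec': array([ 1.03764463,  2.41946168, -1.01816882]), 'tvec': array([ 0.29244537, -0.13569764,  1.59688514])}
```

View pics/top0.png

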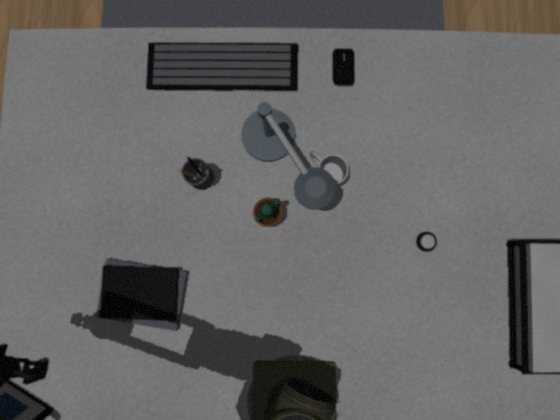

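View pics/scene0.png

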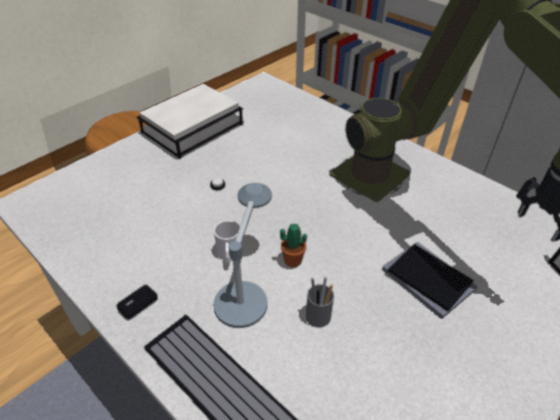

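The top view shows the lamp foot at (268,135), the hub at (264,108) and the head at (315,188). The pot is at (267,211), the pen cup at (197,173), the mug at (335,170) and the switch at (427,241). The scene view shows the same layout, with the head between the mug and the robot.

```bash
cat > h.py <<'E'
import cv2,numpy as np
from plant import sensors,viewer
def cast(n,uv,z):
    m=viewer.camera_model(n);R=cv2.Rodrigues(m["rvec"])[0];c=-R.T@m["tvec"]
    p=cv2.undistortPoints(np.array(uv,float).reshape(-1,1,2),m["K"],m["D"])[:,0]
    d=np.c_[p,np.ones(len(p))]@R
    return c+d*((z-c[2])/d[:,2])[:,None]
def mask_pts(m,c,r):
    yy,xx=np.nonzero(m);k=np.hypot(xx-c[0],yy-c[1])<r
    return np.c_[xx,yy][k].astype(np.float32)
def circ(n,m,c,r,z):
    P=cast(n,cv2.convexHull(mask_pts(m,c,r))[:,0],z)[:,:2]
    (x,y),R=cv2.minEnclosingCircle((P*1000).astype(np.float32))
    A=np.c_[2*P,np.ones(len(P))];s=np.linalg.lstsq(A,(P**2).sum(1),rcond=None)[0]
    return np.round([x,y,2*R],1),np.round([s[0]*1e3,s[1]*1e3,2e3*np.sqrt(s[2]+s[0]**2+s[1]**2)],1)
E
python3 - <<'E'
from h import *
I=cv2.imread("pics/top0.png").astype(int);b,g,r=I[...,0],I[...,1],I[...,2]
for p in[(250,135),(315,188),(290,150),(264,108),(100,200),(260,216),(427,241),(268,165),(340,165)]:print(p,I[p[1],p[0]])
blue=((b-r)>10)
red=((r-b)>25)
print("foot",circ("top",blue,(268,135),32,.016),"head",circ("top",blue,(315,190),24,.204))
print("pot",circ("top",red,(267,211),25,.066))
print("hub",cast("top",[(264,108)],.232),"foot",cast("top",[(268,135)],.016),"head",cast("top",[(315,188)],.21),"sw",cast("top",[(427,241)],.018))
gr=I.mean(2);dk=gr<60
print("housing",circ("top",dk,(427,241),16,.012))
w=(gr>130);w=cv2.morphologyEx(w.astype(np.uint8),cv2.MORPH_OPEN,np.ones((2,2)))
print("button",circ("top",w,(427,241),8,.018))
print("pencup",cast("top",[(197,173)],.1),"mug",cast("top",[(335,170)],.092))
cv2.imwrite("pics/c.png",np.hstack([cv2.resize(cv2.imread("pics/top0.png")[90:240,160:360],(800,600),interpolation=cv2.INTER_CUBIC)]))
E
```

```text
(250, 135) [89 84 76]
(315, 188) [88 81 76]
(290, 150) [126 123 120]
(264, 108) [92 85 80]
(100, 200) [117 118 119]
(260, 216) [33 41 20]
(427, 241) [125 125 127]
(268, 165) [120 120 120]
(340, 165) [63 62 61]
foot (array([680.2,  78.6, 149.3]), array([677.5,  74.7, 136.8])) head (array([508.9, -37.3,  86.3]), array([508. , -35.5,  82. ]))
pot (array([468.9,  69.6,  70.5]), array([468.8,  69.5,  69.7]))
hub [[0.67482587 0.07367874 0.232     ]] foot [[0.67135353 0.07332707 0.016     ]] head [[ 0.5081808  -0.03690465  0.21      ]] sw [[ 0.404862   -0.33137313  0.018     ]]
housing (array([ 404.6, -330.5,   50. ]), array([ 404.5, -330.4,   49.5]))Traceback (most recent call last):
  File "<stdin>", line 12, in <module>
  File "h.py", line 12, in circ
    P=cast(n,cv2.convexHull(mask_pts(m,c,r))[:,0],z)[:,:2]
             ~~~~~~~~~~~~~~~~~~~~~~~~~~~~~~~^^^^^
TypeError: 'NoneType' object is not subscriptable
```

Call:
jog_arm --pt "0 0 -0.06 0 1" --pt "-0.79 -0.59 -0.06 -0.167 1" --pt "-0.79 -0.59 -0.06 -0.167 1" --pt "-0.79 -0.59 -0.06 -0.167 1" --pt "-0.79 -0.59 -0.06 -0.167 1" --pt "-0.79 -0.59 -0.06 -0.167 1" --pt "-0.79 -0.59 -0.06 -0.167 1" --pt "-0.79 -0.59 -0.06 -0.167 1" --pt "-0.79 -0.59 -0.06 -0.167 1" --pt "-0.79 -0.59 -0.06 -0.167 1" --pt "-0.79 -0.59 -0.06 -0.167 1" --pt "-0.79 -0.59 -0.06 -0.167 1"

```text
time: 1.3
tcp_pos: [0.4855, 0.1253, 0.4495]
orientation: [180.0, -0.0, -165.4]
wrist_force: [1.2, 1.4, -0.8]
width: 0.003
grasp_force: 0.0
```

```bash
cat >> h.py <<'E'
from scipy.spatial.transform import Rotation as Ro
def row(*T):
    o=sensors.get_obs();R=Ro.from_euler("xyz",o["orientation"],degrees=True).as_matrix();p=np.array(o["tcp_pos"])
    print(round(float(o["time"]),2),np.round(p,4),np.round(o["orientation"],1),np.round(o["wrist_force"],2),round(float(o["width"]),3))
    for t in T:print(t,np.round(R.T@(np.array(t)-p)/.75,4))
E
python3 -c "
from h import *
row((.607,-.03,.45),(.607,-.03,.375))"
```

```text
1.3 [0.4855 0.1253 0.4495] [ 180.    -0.  -165.4] [ 1.21  1.37 -0.78] 0.003
(0.607, -0.03, 0.45) [-0.1045 -0.2413 -0.0008]
(0.607, -0.03, 0.375) [-0.1045 -0.2413  0.0992]
```

Call:
jog_arm --pt "-0.104 -0.24 0 0 1" --pt "-0.104 -0.24 0 0 1" --pt "-0.104 -0.24 0 0 1" --pt "-0.104 -0.24 0 0 1" --pt "-0.104 -0.24 0 0 1" --pt "-0.104 -0.24 0 0 1" --pt "-0.104 -0.24 0 0 1" --pt "-0.104 -0.24 0 0 1"

```text
time: 2.1
tcp_pos: [0.6049, -0.026, 0.4497]
orientation: [180.0, -0.0, -165.3]
wrist_force: [-0.5, -0.1, -0.3]
width: 0.001
grasp_force: 0.0
```

```bash
python3 - <<'E'
from h import *
row((.607,-.03,.45),(.607,-.03,.375))
cv2.imwrite("pics/w1.png",viewer.grab_frame("wrist")[:,:,::-1])
E
```

```text
2.1 [ 0.6049 -0.026   0.4497] [ 180.    -0.  -165.3] [-0.54 -0.1  -0.33] 0.001
(0.607, -0.03, 0.45) [-0.0013 -0.0059 -0.0003]
(0.607, -0.03, 0.375) [-0.0014 -0.0059  0.0997]
```

View pics/w1.png

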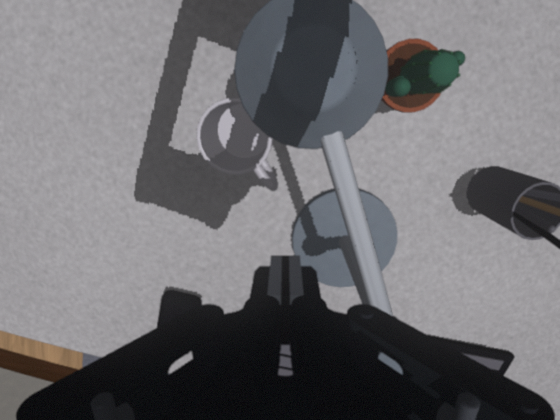

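The wrist view shows the closed fingertips at (285,260), beside the lamp arm at about (365,260). There is nothing tall beneath them, so I can go down.

Call:
jog_arm --pt "-0.001 -0.006 0.033 0 1" --pt "-0.001 -0.006 0.066 0 1" --pt "-0.001 -0.006 0.1 0 1" --pt "-0.001 -0.006 0.1 0 1" --pt "-0.001 -0.006 0.1 0 1"

```text
time: 2.65
tcp_pos: [0.6074, -0.0305, 0.3751]
orientation: [180.0, -0.0, -165.3]
wrist_force: [0.9, 0.3, -0.3]
width: -0.003
grasp_force: 0.0
```

```bash
python3 - <<'E'
from h import *
# contact positions for arm angle a (deg), offset d from bar centre line
def pos(a,d):
    a=np.radians(a);u=np.array([np.cos(a),np.sin(a)]);n=np.array([-u[1],u[0]])
    return tuple(np.r_[np.array([.6745,.0737])+.11*u+d*n,.375].round(4))
row(*[pos(a,.0215) for a in (218,213.5,209,205,201,197,193,189,185,181)])
E
```

```text
2.65 [ 0.6074 -0.0305  0.3751] [ 180.    -0.  -165.3] [ 0.87  0.32 -0.28] -0.003
(np.float64(0.6011), np.float64(-0.011), np.float64(0.375)) [0.0014 0.0273 0.0001]
(np.float64(0.5946), np.float64(-0.0049), np.float64(0.375)) [0.0078 0.0374 0.0001]
(np.float64(0.5887), np.float64(0.0016), np.float64(0.375)) [0.0132 0.0478 0.0001]
(np.float64(0.5839), np.float64(0.0077), np.float64(0.375)) [0.0173 0.0573 0.0002]
(np.float64(0.5795), np.float64(0.0142), np.float64(0.375)) [0.0208 0.0671 0.0002]
(np.float64(0.5756), np.float64(0.021), np.float64(0.375)) [0.0235 0.0772 0.0002]
(np.float64(0.5722), np.float64(0.028), np.float64(0.375)) [0.0255 0.0874 0.0002]
(np.float64(0.5692), np.float64(0.0353), np.float64(0.375)) [0.0269 0.0978 0.0002]
(np.float64(0.5668), np.float64(0.0427), np.float64(0.375)) [0.0275 0.1082 0.0002]
(np.float64(0.5649), np.float64(0.0503), np.float64(0.375)) [0.0273 0.1186 0.0002]
```

Call:
jog_arm --pt "0 0.01 0 0 1" --pt "0.001 0.02 0 0 1" --pt "0.002 0.027 0 0 1" --pt "0.005 0.032 0 0 1" --pt "0.008 0.037 0 0 1" --pt "0.011 0.042 0 0 1" --pt "0.013 0.047 0 0 1" --pt "0.015 0.052 0 0 1" --pt "0.017 0.057 0 0 1" --pt "0.017 0.057 0 0 1"

```text
time: 3.65
tcp_pos: [0.5839, 0.0072, 0.3746]
orientation: [180.0, -0.1, -165.3]
wrist_force: [0.3, -1.2, 0.5]
width: -0.001
grasp_force: 0.1
```

```bash
cat >> h.py <<'E'
def head(z=.204):
    f=viewer.grab_frame("top");cv2.imwrite(f"pics/t{sensors.get_obs()['time']:.2f}.png",f[:,:,::-1])
    return f
E
python3 - <<'E'
from h import *
row((.5649,.0503,.375),(.5692,.0353,.375))
f=viewer.grab_frame("top")[:,:,::-1]
cv2.imwrite("pics/t2.png",cv2.resize(f[90:240,160:360],(800,600)))
E
```

```text
3.65 [0.5839 0.0072 0.3746] [ 1.800e+02 -1.000e-01 -1.653e+02] [ 0.33 -1.21  0.46] -0.001
(0.5649, 0.0503, 0.375) [ 0.0099  0.062  -0.0005]
(0.5692, 0.0353, 0.375) [ 0.0094  0.0412 -0.0005]
```

View pics/t2.png

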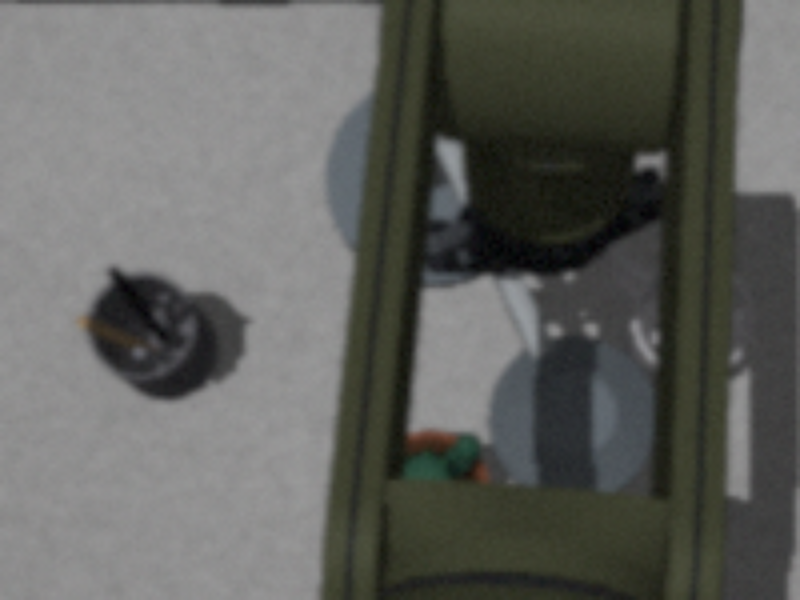

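The head has moved to crop (573,415), which is pixel (303,194). That is about 26 mm toward the cactus and matches the contact model (205°). I'll keep pushing along the arc.

Call:
jog_arm --pt "0.002 0.006 0 0 1" --pt "0.0035 0.012 0 0 1" --pt "0.005 0.018 0 0 1" --pt "0.006 0.022 0 0 1" --pt "0.007 0.027 0 0 1" --pt "0.008 0.032 0 0 1" --pt "0.009 0.037 0 0 1" --pt "0.0095 0.042 0 0 1" --pt "0.01 0.047 0 0 1" --pt "0.01 0.052 0 0 1" --pt "0.01 0.055 0 0 1" --pt "0.01 0.055 0 0 1"

```text
time: 4.9
tcp_pos: [0.5664, 0.0453, 0.3746]
orientation: [179.9, -0.1, -165.3]
wrist_force: [0.8, 0.4, 0.0]
width: -0.003
grasp_force: 0.1
```

```bash
python3 - <<'E'
from h import *
row((.5649,.0503,.375))
f=viewer.grab_frame("top")[:,:,::-1]
cv2.imwrite("pics/t3.png",cv2.resize(f[90:240,160:360],(800,600)))
I=f.astype(int);b=I[...,0]-I[...,2]>10
print([cast("top",[(u,v)],.21)[0].round(3).tolist() for u,v in[(280,200),(270,200),(265,205)]])
E
```

```text
4.9 [0.5664 0.0453 0.3746] [ 1.799e+02 -1.000e-01 -1.653e+02] [0.78 0.4  0.02] -0.003
(0.5649, 0.0503, 0.375) [ 0.0002  0.007  -0.0005]
[[0.481, 0.037, 0.21], [0.481, 0.058, 0.21], [0.47, 0.069, 0.21]]
```

View pics/t3.png

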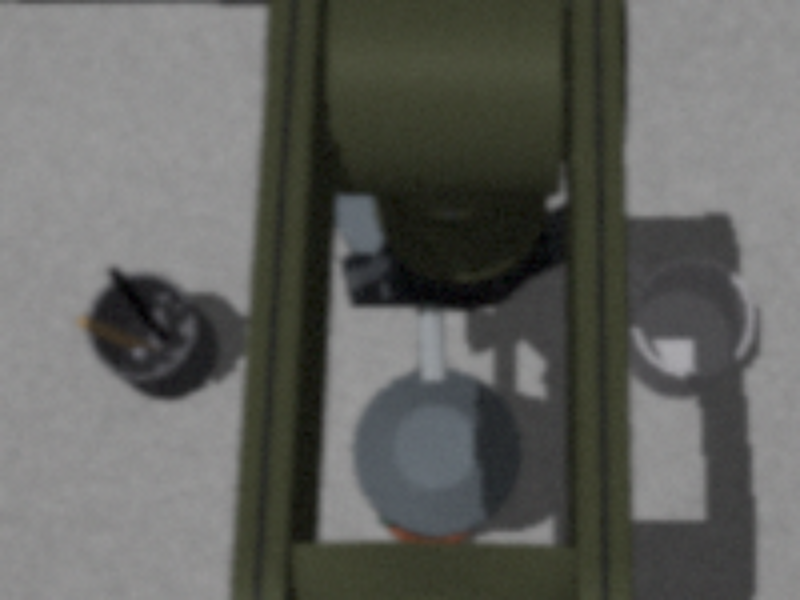

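The head centre is at crop (437,450), pixel (269.3,202.5), which casts to (0.475,0.060). That is about 12 mm from the cactus axis. I'll push 5 mm more, then back off.

Call:
jog_arm --pt "0 0.003 0 0 1" --pt "0 0.006 0 0 1" --pt "0 0.007 0 0 1" --pt "0 0.007 0 0 1" --pt "0 -0.005 0 0 1" --pt "0 -0.03 0 0 1" --pt "0 -0.05 0 0 1" --pt "0 -0.05 0 0 1" --pt "0 -0.05 -0.05 0 1" --pt "0 -0.05 -0.1 0 1" --pt "0 -0.05 -0.1 0 1"

```text
time: 6.05
tcp_pos: [0.5777, 0.0085, 0.4554]
orientation: [-179.9, 0.6, -165.4]
wrist_force: [0.6, -0.4, 0.5]
width: 0.002
grasp_force: 0.0
```

```bash
python3 - <<'E'
from h import *
row((.4045,-.3305,.45),(.4045,-.3305,.23))
E
```

```text
6.05 [0.5777 0.0085 0.4554] [-179.9    0.6 -165.4] [ 0.59 -0.44  0.47] 0.002
(0.4045, -0.3305, 0.45) [ 0.3377 -0.379   0.0047]
(0.4045, -0.3305, 0.23) [ 0.3408 -0.3783  0.298 ]
```

Call:
jog_arm --pt "0.338 -0.379 0.005 0 1" --pt "0.338 -0.379 0.005 0 1" --pt "0.338 -0.379 0.005 0 1" --pt "0.338 -0.379 0.005 0 1" --pt "0.338 -0.379 0.005 0 1" --pt "0.338 -0.379 0.005 0 1" --pt "0.338 -0.379 0.005 0 1" --pt "0.338 -0.379 0.005 0 1" --pt "0.338 -0.379 0.005 0 1" --pt "0.338 -0.379 0.005 0 1" --pt "0.338 -0.379 0.005 0 1" --pt "0.338 -0.379 0.005 0 1"

```text
time: 7.25
tcp_pos: [0.4035, -0.3294, 0.4458]
orientation: [180.0, 0.0, -165.2]
wrist_force: [-0.1, -0.8, -0.0]
width: -0.0
grasp_force: 0.0
```

```bash
python3 - <<'E'
from h import *
row((.4045,-.3305,.23),(.4045,-.3305,.2),(.4045,-.3305,.184))
f=viewer.grab_frame("top")[:,:,::-1]
cv2.imwrite("pics/t4.png",f)
I=f.astype(int);b=(I[...,0]-I[...,2])>10
print("head",circ("top",b,(265,208),24,.204))
E
```

```text
7.25 [ 0.4035 -0.3294  0.4458] [ 180.     0.  -165.2] [-0.11 -0.78 -0.02] -0.0
(0.4045, -0.3305, 0.23) [-0.0008 -0.002   0.2878]
(0.4045, -0.3305, 0.2) [-0.0008 -0.002   0.3278]
(0.4045, -0.3305, 0.184) [-0.0008 -0.002   0.3491]
head (array([475.5,  69.5,  85.1]), array([475. ,  69.5,  83.1]))
```

View pics/t4.png

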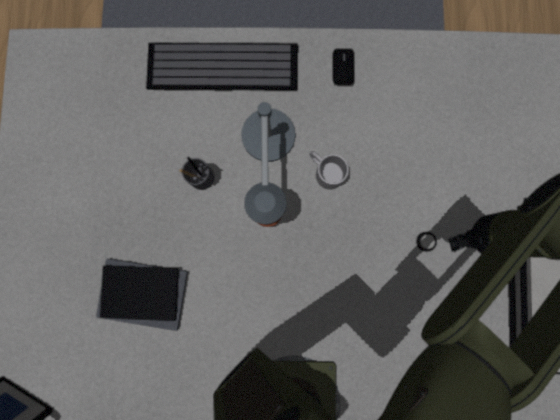

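The head is now at (0.475,0.070), 6 mm from the cactus axis, and the bystanders haven't moved. Next is the switch.

Call:
jog_arm --pt "-0.001 -0.002 0.06 0 1" --pt "-0.001 -0.002 0.12 0 1" --pt "-0.001 -0.002 0.18 0 1" --pt "-0.001 -0.002 0.24 0 1" --pt "-0.001 -0.002 0.29 0 1" --pt "-0.001 -0.002 0.31 0 1" --pt "-0.001 -0.002 0.328 0 1" --pt "-0.001 -0.002 0.333 0 1" --pt "-0.001 -0.002 0.338 0 1" --pt "-0.001 -0.002 0.343 0 1" --pt "-0.001 -0.002 0.347 0 1" --pt "-0.001 -0.002 0.347 0 1"

```text
time: 8.5
tcp_pos: [0.4042, -0.3313, 0.189]
orientation: [-179.9, 0.1, -165.3]
wrist_force: [-3.0, 7.3, 24.4]
width: 0.001
grasp_force: 12.3
```

```bash
python3 -c "
from h import *
row((.4045,-.3305,.184))"
```

```text
8.5 [ 0.4042 -0.3313  0.189 ] [-1.799e+02  1.000e-01 -1.653e+02] [-3.03  7.27 24.36] 0.001
(0.4045, -0.3305, 0.184) [-0.0006  0.0009  0.0067]
```

```bash
python3 - <<'E'
from h import *
cv2.imwrite("pics/w5.png",viewer.grab_frame("wrist")[:,:,::-1])
f=viewer.grab_frame("scene")[:,:,::-1];cv2.imwrite("pics/s5.png",f)
a=cv2.imread("pics/w5.png");c=cv2.resize(f[150:220,180:250],(420,420),interpolation=cv2.INTER_CUBIC)
cv2.imwrite("pics/w5c.png",np.hstack([cv2.resize(a,(380,285)).copy(),cv2.resize(c,(285,285))]))
row()
E
```

```text
8.6 [ 0.4042 -0.3312  0.189 ] [-1.799e+02  1.000e-01 -1.653e+02] [-3.69  6.64 25.18] 0.002
```

View pics/w5c.png

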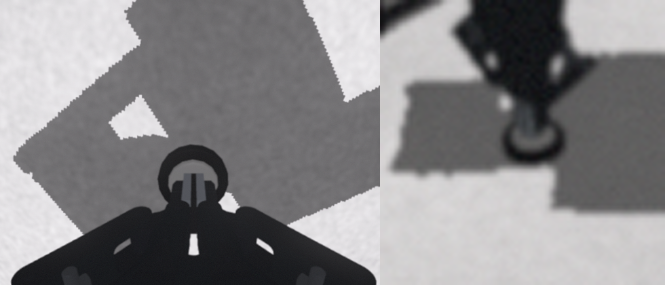

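The fingertips are inside the button's rim, and 25 N is far above the 4 N spring, so the button seems to have bottomed out. I'll back up 2.5 mm from the measured pose to confirm the force falls to spring level.

Call:
jog_arm --pt "0 0 0.001 0 1" --pt "0 0 0.001 0 1" --pt "0 0 -0.008 0 1" --pt "0 0 -0.008 0 1" --pt "0 0 -0.008 0 1"

```text
time: 9.1
tcp_pos: [0.4048, -0.3323, 0.1927]
orientation: [-179.8, 0.1, -165.3]
wrist_force: [0.7, -0.1, 1.3]
width: -0.0
grasp_force: 1.2
```

At 3.7 mm up the force is 1.3 N, which is spring level, so the button did reach its stop. I'll lift off.

Call:
jog_arm --pt "0 0 -0.03 0 1" --pt "0 0 -0.08 0 1" --pt "0 0 -0.14 0 1" --pt "0 0 -0.2 0 1" --pt "0 0 -0.2 0 1" --pt "0 0 -0.2 0 1" --pt "0 0 -0.2 0 1"

```text
time: 9.8
tcp_pos: [0.4036, -0.3316, 0.3404]
orientation: [179.9, -0.1, -165.3]
wrist_force: [-0.3, 0.7, 0.6]
width: 0.002
grasp_force: 0.0
```

```bash
python3 - <<'E'
from h import *
row()
f=viewer.grab_frame("top")[:,:,::-1];I=f.astype(int)
print("head",circ("top",(I[...,0]-I[...,2])>10,(265,208),24,.204))
from plant import workorder
print(workorder.hand_in())
E
```

```text
9.8 [ 0.4036 -0.3316  0.3404] [ 1.799e+02 -1.000e-01 -1.653e+02] [-0.29  0.71  0.59] 0.002
head (array([475.9,  70. ,  85.3]), array([474.8,  70. ,  82.7]))
the job is handed in; nothing more can be done
None
```

The job is handed in; no verdict was printed. By my measurements the lamp head rests about 6 mm from the cactus axis, and the switch was pressed to its stop and released with the fingertips lifted clear.

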